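Bring the salt round on the spice carousel

TASK

Turn the spice carousel until the salt shaker's compartment stands at the pointer on the foot and the carousel has clicked into its stop there, and let go of it. Then lift the salt shaker out and stand it upright on the round cork trivet. Leave the carousel clicked in with the emptied compartment at the pointer and the other jars standing in their compartments, and do not disturb the tomato or the onion.

Things in the scene. Friction and masses are not known exactly. Their poses are not given: they have to be found in the camera images.
- carousel_foot: Fixed black foot of the round spice carousel; origin on the worktop on the turning axis, z up. Its -x axis points to the pointer, a small steel upright 158 mm from the axis, 40 mm high, just outside the platter's rim, on a black housing that reaches 180 mm. The pointer faces the robot within 0.35 rad.
- platter (a joint): Turn of the platter, rad, anticlockwise from above positive; 0 at the start. Stops at the multiples of 1.2566 (72 degrees), held by a spring roller with about 0.4 N m; let go within 0.06 rad of a stop the platter centres itself, farther off it stays between stops. Turns either way, up to 9 rad.
- knob_top (a point): Centre of the top of the carousel's round black knob, on the turning axis, 186 mm above the worktop. The knob turns with the platter; it is 46 mm in diameter and 36 mm high (150 to 186 mm above the worktop) on a 20 mm steel post, and stands above all the jars.
- pointer (a point): Point fixed to the foot, 95 mm from the turning axis toward the pointer and 35 mm above the worktop: where the centre of a compartment's floor lies when that compartment is at the pointer.
- salt_shaker: Salt shaker: clear glass body 44 mm in diameter narrowing at 66 mm to a domed grey cap of 34 mm with holes, 90 mm high, the shortest of the slender jars. It starts upright in any compartment but the one at the pointer. Origin: centre of its underside.
- spice_a: Closed glass spice jar with a screw cap, 46 mm diameter, 106 mm high; standing in the carousel. Origin: centre of its underside. It is at the pointer at the start.
- spice_b: Closed glass spice jar with a screw cap, 46 mm diameter, 106 mm high; standing in the carousel. Origin: centre of its underside.
- spice_c: Closed glass spice jar with a screw cap, 46 mm diameter, 106 mm high; standing in the carousel. Origin: centre of its underside.
- jam_jar: Wide jam jar, 68 mm diameter, 84 mm high, white lid; standing in the carousel. Origin: centre of its underside.
- trivet: Round cork trivet, 140 mm in diameter, 10 mm thick, fixed flat on the worktop to the left of the carousel. Origin: centre of its underside.
- tomato: Tomato, about 64 mm, on the worktop behind the trivet; bystander.
- onion: Onion, about 62 mm, on the worktop behind the trivet; bystander.
- bay0 (a point): Centre of the floor of compartment 0 of the platter (95 mm from the turning axis, 35 mm above the worktop; the light-wood platter is 300 mm across with a rim 44 mm and radial ribs 46 mm above the worktop). At the pointer at the start.
- bay1 (a point): Centre of the floor of compartment 1 of the platter (95 mm from the turning axis, 35 mm above the worktop; the light-wood platter is 300 mm across with a rim 44 mm and radial ribs 46 mm above the worktop). 72 degrees anticlockwise from compartment 0.
- bay2 (a point): Centre of the floor of compartment 2 of the platter (95 mm from the turning axis, 35 mm above the worktop; the light-wood platter is 300 mm across with a rim 44 mm and radial ribs 46 mm above the worktop). 144 degrees anticlockwise from compartment 0.
- bay3 (a point): Centre of the floor of compartment 3 of the platter (95 mm from the turning axis, 35 mm above the worktop; the light-wood platter is 300 mm across with a rim 44 mm and radial ribs 46 mm above the worktop). 216 degrees anticlockwise from compartment 0.
- bay4 (a point): Centre of the floor of compartment 4 of the platter (95 mm from the turning axis, 35 mm above the worktop; the light-wood platter is 300 mm across with a rim 44 mm and radial ribs 46 mm above the worktop). 288 degrees anticlockwise from compartment 0.
Things that resemble listed ones, but are neither listed nor needed, are in the scene too. Leave any orange or purple look-alike of the spice_a alone.

How it is judged:
By the outcome, as a careful person would: the job done as asked, in the order asked, and still so for the second after the job is handed in, with the robot touching nothing.
It also fails if it takes over 64 s, if anything falls off the work surface, if the arm or the gripper's body presses on something with over 40 N, if the wrist force passes 120 N, or if a joint passes its speed limit or range.

ROBOT

A 7-joint arm with a two-finger parallel gripper is mounted at the origin on a cart in front of the work surface, level with it; the furniture and walls round the work are solid. World frame = base frame: x ahead of the robot, y to its left, z up, the work surface at z = 0. Lengths are in m, angles in rad, forces in N, time in s.
With the tool pointing down it reaches from about 0.425 to 1.025 m from the base axis. Payload 3.6 kg.
Tool frame: the origin (TCP) lies at the very end of the fingers, on their centre line; the grasp point (between the pads) lies robot.pinch_z behind it (robot.pinch_z is the distance from the TCP to the grasp point, in m); z points along the fingers, x is the direction in which the jaws open and shut, and the axes are right-handed (so a half turn about z gives the same grasp; the last joint's range is limited). The gripper opens to 85 mm and grips with 20 to 120 N. Pads are 22 mm wide; open, the fingers measure 114 mm over their backs; the gripper's body (76 mm by 85 mm) begins 54 mm behind the grasp point. The pads swing forward as they close: fully open they stand 13 mm farther back than shut.
Start: joints at [1.008, 0.591, 0.048, 1.609, -0.033, 0.943, -0.034], TCP at [0.328, -0.646, 0.231] pointing down, gripper open.
Joint ranges: [-2.69, 2.69], [-0.47, 2.24], [-1.27, 1.36], [0.19, 2.51], [-1.53, 4.68], [0.08, 2.07], [-3.09, 3.09]. Speed limits (rad/s): [2.57, 2.57, 3.14, 3.14, 3.14, 3.14, 3.14].

INTERFACE

Orientations are given as a rotation vector (axis times angle).
In Python, from cell import robot gives the robot as it stands. The module is installed in compiled form; this text tells all that it offers.
- The arm moves only by the shell command python3 -m creep 'ROWS' [FORCE]. ROWS is JSON, a list of rows, each an object with "travel": the shift along the tool's x, y, z in m, a list of three; "dr": the turn, a rotation vector about the tool's x, y, z in degrees, a list of three; "hand": the finger opening in m, from 0 to 0.0854. A call has 1 to 10 rows; each row shifts and turns the commanded pose from where the row before left it, along the tool's axes as they then stand; what a row does not reach is not made up. A row lasts 1/12 s, in which the tool goes at most 41.7 mm and 7.16 degrees, less where a joint would pass 70% of its speed; a pose out of reach is approached as far as the arm can. A call is refused whole if a number of a shift passes 0.0417 or a number of a turn 7.16, either way. A call with a gripper value outside its range is refused whole. The fingers move at their own pace and stop on an object; FORCE is the grip in N (left out, the last holds). Time passes only in rows, so rows that do not move let the fingers close. It gives the time, the measured TCP pose, the force and the opening at its end, in the units of the state.
- robot.read_state(): the state, without advancing time (a new reading comes with each control period).
- robot.camera(name): name is "scene" or "top" or "wrist"; returns a dict with "pixels" (400x640x3 uint8, blue, green, red), "mtx" (3x3 intrinsics, pixels), "origin" and "orientation" of the camera in the world; the wrist camera has in their place "T_tool_cam" (4x4, takes a point from camera to tool coordinates, whose origin is the TCP and whose axes are the tool frame's). Camera axes: x right, y down, z forward; pixel columns grow to the right and rows downward; lengths in m; the calibration is good to about 2 mm. A picture is of the moment at which its call begins: read the wrist's pose just before it. There is no depth.
- robot.finish_job(): hands the job in, once; it reports no verdict.
Trained networks look in the newest picture that a camera, given by its name, has taken for a name from the list of things; names that differ only in an ending like _2 or _b are one class to them, and where a whole thing is asked for, a point or a joint stands for the part that bears it (a point fixed in the world has none). Each returns a list of dicts, best first, with "conf" (0 to 1); they miss things now and then, are a little off and sometimes report something else, mostly with a low value. They report only what shows in the picture. A call takes as long as a camera call. They do not tell look-alikes from the thing itself.
- robot.boxes_of(camera, target): "xy" ([column, row] in pixels, amid what is visible of it).
- robot.trace(camera, target): "pixels" (400x640 bool, what is visible of it) and "xy" ([column, row] in pixels, amid what is visible of it).
- robot.landmark_of(camera, target): "xy" ([column, row] in pixels: a listed point, or the origin of a listed thing).
The state is a dict: "time": time; "joints": joint angles; "dq": joint speeds; "effort": joint torques, N m; "eef_pos": TCP position; "tool_rot": TCP orientation; "contact_force": force on the tool from outside, world axes, zero at the start; "moment": the same for the moment, N m; "grip_width": finger opening in m.
Only numpy, scipy, OpenCV 4.12 (cv2) and the standard library are available. Lean on these libraries where they do the work, as an engineer would, in place of code of your own. Each camera call takes 0.05 s, during which the arm holds its last target. There are 200 camera calls.

## Working session

There is one attempt and no reset: what is moved stays moved. The work goes in short steps, Python scripts to look and compute and a shell command to move; the robot and the scene stay as the last step left them, time stands still between calls to the robot, and variables do not carry over. Pictures are saved under pics/ and viewed, about 8 in all and at most 12, crops included, and the job is handed in when it is done.

```bash
mkdir -p pics
cat > h.py <<'E'
import numpy as np, cv2
from scipy.spatial.transform import Rotation as R
from cell import robot
def Rm(o):
    o=np.array(o,float)
    return o if o.shape==(3,3) else (R.from_rotvec(o).as_matrix() if o.size==3 else R.from_quat(o).as_matrix())
def cam(n):
    s=robot.read_state(); c=robot.camera(n)
    if n=='wrist':
        T=np.eye(4);T[:3,:3]=Rm(s['tool_rot']);T[:3,3]=s['eef_pos'];T=T@np.array(c['T_tool_cam'])
        c['o'],c['R']=T[:3,3],T[:3,:3]
    else: c['o'],c['R']=np.array(c['origin']),Rm(c['orientation'])
    c['K']=np.array(c['mtx']); return c
def onz(c,xy,z):
    d=c['R']@np.linalg.solve(c['K'],[xy[0],xy[1],1.]); return c['o']+d*(z-c['o'][2])/d[2]
def px(c,P):
    p=c['K']@(c['R'].T@(np.array(P)-c['o'])); return p[:2]/p[2]
E
python3 - <<'E'
from h import *
s=robot.read_state(); print({k:np.round(v,3) for k,v in s.items()}, robot.pinch_z)
for n in ['scene','top']:
    c=cam(n); cv2.imwrite(f'pics/{n}0.png',c['pixels']); print(n,c['o'].round(3),c['R'].round(2).tolist())
    for t,z in [('knob_top',.186),('pointer',.035),('bay0',.035),('salt_shaker',.035),('spice_a',.035),('jam_jar',.035),('trivet',0),('tomato',0),('onion',0),('bay1',.035),('bay2',.035),('bay3',.035),('bay4',.035)]:
        for d in robot.landmark_of(n,t)[:5]: print(t,round(d['conf'],2),np.round(d['xy']),onz(c,d['xy'],z).round(3)[:2])
E
```

```text
{'time': np.float64(0.0), 'joints': array([ 1.008,  0.592,  0.048,  1.61 , -0.033,  0.943, -0.034]), 'dq': array([-0.001, -0.001, -0.001,  0.001,  0.   ,  0.001, -0.   ]), 'effort': array([-0.0000e+00, -5.4870e+01,  1.5460e+00, -1.9813e+01,  9.0000e-03,
        9.0000e-03, -0.0000e+00]), 'eef_pos': array([ 0.328, -0.646,  0.23 ]), 'tool_rot': array([-2.677,  1.643,  0.003]), 'contact_force': array([ 0.968, -0.439,  0.863]), 'moment': array([ 0.004, -0.031,  0.03 ]), 'grip_width': np.float64(0.085)} 0.0187
scene [0.209 0.481 1.026] [[-0.87, -0.38, 0.32], [-0.5, 0.65, -0.57], [0.01, -0.66, -0.75]]
knob_top 0.59 [328. 192.] [ 0.56  -0.198]
pointer 0.61 [357. 236.] [ 0.457 -0.205]
pointer 0.2 [353. 239.] [ 0.462 -0.186]
bay0 0.85 [352. 212.] [ 0.513 -0.28 ]
bay0 0.81 [324. 247.] [ 0.524 -0.116]
bay0 0.76 [358. 240.] [ 0.447 -0.191]
bay0 0.71 [297. 229.] [ 0.631 -0.131]
bay0 0.58 [317. 207.] [ 0.622 -0.243]
salt_shaker 0.72 [322. 248.] [ 0.527 -0.11 ]
salt_shaker 0.56 [321. 248.] [ 0.532 -0.109]
spice_a 0.79 [384. 154.] [ 0.538 -0.589]
spice_a 0.63 [351. 213.] [ 0.514 -0.276]
spice_a 0.58
[... 2104 characters left out ...]
346. 194.] [ 0.623 -0.248]
bay1 0.79 [357. 226.] [ 0.517 -0.284]
bay1 0.61 [317. 192.] [ 0.632 -0.15 ]
bay1 0.6 [330. 246.] [ 0.452 -0.196]
bay2 0.93 [301. 225.] [ 0.52 -0.1 ]
bay2 0.92 [346. 194.] [ 0.623 -0.248]
bay2 0.79 [357. 226.] [ 0.517 -0.284]
bay2 0.61 [317. 192.] [ 0.632 -0.15 ]
bay2 0.6 [330. 246.] [ 0.452 -0.196]
bay3 0.93 [301. 225.] [ 0.52 -0.1 ]
bay3 0.92 [346. 194.] [ 0.623 -0.248]
bay3 0.79 [357. 226.] [ 0.517 -0.284]
bay3 0.61 [317. 192.] [ 0.632 -0.15 ]
bay3 0.6 [330. 246.] [ 0.452 -0.196]
bay4 0.93 [301. 225.] [ 0.52 -0.1 ]
bay4 0.92 [346. 194.] [ 0.623 -0.248]
bay4 0.79 [357. 226.] [ 0.517 -0.284]
bay4 0.61 [317. 192.] [ 0.632 -0.15 ]
bay4 0.6 [330. 246.] [ 0.452 -0.196]
```

Run:
```python
import cv2
a=cv2.imread('pics/scene0.png')[130:290,240:440]; cv2.imwrite('pics/crop0.png',cv2.resize(a,None,fx=4,fy=3.75,interpolation=cv2.INTER_CUBIC)[:600])
```

```text
(no output)
```

View pics/crop0.png

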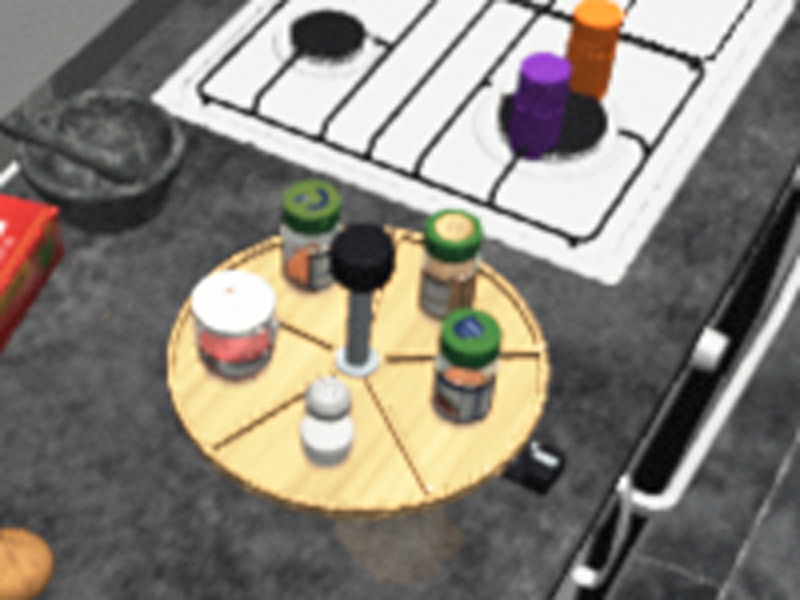

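View pics/top0.png

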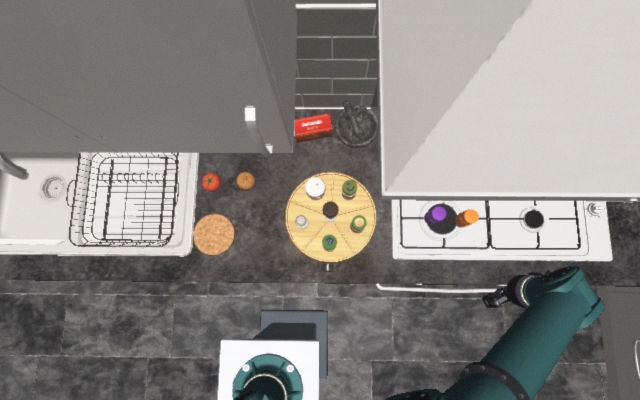

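The scene crop shows one salt shaker (grey dome, scene ≈(322,240), top ≈(302,222)) in the compartment 72° clockwise of the pointer. The pointer housing is at scene ≈(373,255). The candidates that could be confused with it are:
- green-capped jars at top (330,243), (358,224) and (348,188)
- the white-lidded jam jar at top (316,187)
- orange and purple jars on the stove at top (467,217) and (438,213)

None of these has a domed cap, so the shaker is the one at top (302,222). The platter has to turn +72°, anticlockwise.

```bash
cat >> h.py <<'E'
def go(P,yaw=None):
    s=robot.read_state(); M=Rm(s['tool_rot']); 
    print('t',round(float(s['time']),2),'tcp',np.round(s['eef_pos'],4),'yaw',np.degrees(np.arctan2(M[1,0],M[0,0])).round(1),'tilt',M[:,2].round(3),'q7',round(float(s['joints'][6]),2),'w',round(float(s['grip_width']),4),'F',np.round(s['contact_force'],1))
    print('tool delta mm',(M.T@(np.array(P)-s['eef_pos'])*1000).round(1))
E
python3 -m creep '[{"travel":[-0.025,-0.032,-0.004]},{"travel":[-0.025,-0.032,-0.004]},{"travel":[-0.025,-0.032,-0.004]},{"travel":[-0.025,-0.032,-0.004]},{"travel":[-0.025,-0.032,-0.004]},{"travel":[-0.025,-0.032,-0.004]},{"travel":[-0.025,-0.032,-0.004]},{"travel":[-0.025,-0.032,-0.004]},{"travel":[-0.025,-0.032,-0.004]},{"travel":[0,0,0]}]'
python3 - <<'E'
from h import *
go([.555,-.195,.26])
c=cam('wrist'); cv2.imwrite('pics/w1.png',c['pixels'])
for t,z in [('knob_top',.186),('pointer',.035),('salt_shaker',.035),('jam_jar',.035)]:
    for d in robot.landmark_of('wrist',t)[:3]: print(t,round(d['conf'],2),np.round(d['xy']),onz(c,d['xy'],z).round(3)[:2])
E
```

```text
t 1.4 tcp [ 0.3282 -0.6465  0.2313] yaw -63.1 tilt [-0. -0. -1.] q7 -0.03 w 0.0856 F [-0.   0.1 -0.4]
tool delta mm [-299.9 -406.6  -28.7]schema error: expected keys travel, dr, hand
```

```bash
python3 -m creep '[{"travel":[-0.025,-0.032,-0.004],"dr":[0,0,0],"hand":0.085},{"travel":[-0.025,-0.032,-0.004],"dr":[0,0,0],"hand":0.085},{"travel":[-0.025,-0.032,-0.004],"dr":[0,0,0],"hand":0.085},{"travel":[-0.025,-0.032,-0.004],"dr":[0,0,0],"hand":0.085},{"travel":[-0.025,-0.032,-0.004],"dr":[0,0,0],"hand":0.085},{"travel":[-0.025,-0.032,-0.004],"dr":[0,0,0],"hand":0.085},{"travel":[-0.025,-0.032,-0.004],"dr":[0,0,0],"hand":0.085},{"travel":[-0.025,-0.032,-0.004],"dr":[0,0,0],"hand":0.085},{"travel":[-0.025,-0.032,-0.004],"dr":[0,0,0],"hand":0.085},{"travel":[0,0,0],"dr":[0,0,0],"hand":0.085}]'
python3 - <<'E'
from h import *
go([.555,-.195,.26])
c=cam('wrist'); cv2.imwrite('pics/w1.png',c['pixels'])
for t,z in [('knob_top',.186),('pointer',.035),('salt_shaker',.035),('jam_jar',.035)]:
    for d in robot.landmark_of('wrist',t)[:3]: print(t,round(d['conf'],2),np.round(d['xy']),onz(c,d['xy'],z).round(3)[:2])
E
```

```text
time: 2.48
eef_pos: [0.489, -0.3051, 0.2683]
tool_rot: [-2.683, 1.621, -0.002]
contact_force: [0.7, 0.1, -0.5]
grip_width: 0.0854
t 2.48 tcp [ 0.489  -0.3051  0.2683] yaw -62.3 tilt [ 0.004  0.005 -1.   ] q7 -0.6 w 0.0854 F [ 0.7  0.1 -0.5]
tool delta mm [ -66.7 -109.6    9.2]
knob_top 0.93 [217.  64.] [ 0.55  -0.194]
salt_shaker 0.95 [176.  70.] [ 0.521 -0.099]
```

View pics/w1.png

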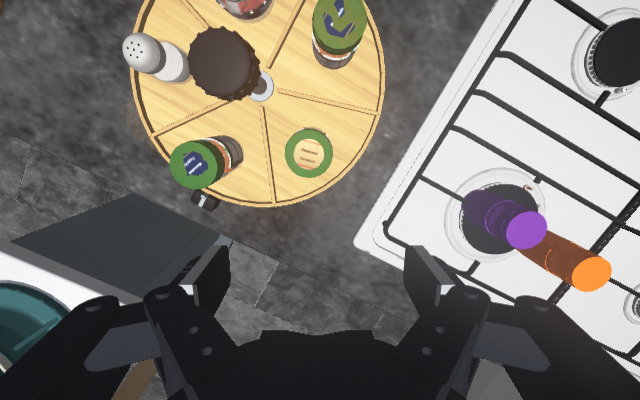

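The wrist view shows the knob at ≈(224,63), the shaker with its holed dome at (150,55) beside it, and the pointer at (203,200). The shaker is confirmed, so I'm moving over the knob.

```bash
python3 -m creep '[{"travel":[-0.0165,-0.027,0.008],"dr":[0,0,0],"hand":0.085},{"travel":[-0.0165,-0.027,0.008],"dr":[0,0,0],"hand":0.085},{"travel":[-0.0165,-0.027,0.008],"dr":[0,0,0],"hand":0.085},{"travel":[-0.0165,-0.027,0.004],"dr":[0,0,0],"hand":0.085},{"travel":[0,0,0],"dr":[0,0,0],"hand":0.085},{"travel":[0,0,0],"dr":[0,0,0],"hand":0.085}]'
python3 - <<'E'
from h import *
go([.553,-.194,.15])
c=cam('wrist'); cv2.imwrite('pics/w2.png',c['pixels'])
print('expected px for tcp axis at z .186', px(c,[.553,-.194,.186]))
for t in robot.trace('wrist','knob_top')[:2]:
    m=t['pixels']; ys,xs=np.nonzero(m); print('trace',t['conf'],xs.min(),xs.max(),ys.min(),ys.max())
for d in robot.landmark_of('wrist','knob_top')[:3]: print(round(d['conf'],2),np.round(d['xy']),onz(c,d['xy'],.186).round(3)[:2])
E
```

```text
time: 3.23
eef_pos: [0.55, -0.2073, 0.2387]
tool_rot: [2.679, -1.641, -0.001]
contact_force: [-0.2, -1.2, -0.2]
grip_width: 0.0844
t 3.23 tcp [ 0.55   -0.2073  0.2387] yaw -63.0 tilt [-0.001  0.    -1.   ] q7 -0.83 w 0.0844 F [-0.2 -1.2 -0.2]
tool delta mm [-10.4  -8.7  88.7]
expected px for tcp axis at z .186 [300.65462779 206.24178287]
trace 0.71 178 435 29 285
0.81 [300. 210.] [ 0.55  -0.195]
```

View pics/w2.png

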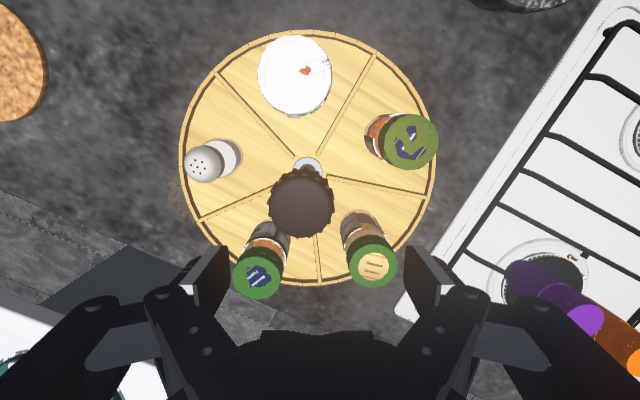

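The knob top is at ≈(301,205), matching the prediction of (301,206). Next I descend and grip.

```bash
python3 -m creep '[{"travel":[-0.010,-0.009,0.02],"dr":[0,0,0],"hand":0.085},{"travel":[0,0,0.025],"dr":[0,0,0],"hand":0.085},{"travel":[0,0,0.025],"dr":[0,0,0],"hand":0.085},{"travel":[0,0,0.016],"dr":[0,0,0],"hand":0.085},{"travel":[0,0,0],"dr":[0,0,0],"hand":0.085},{"travel":[0,0,0],"dr":[0,0,0],"hand":0.055},{"travel":[0,0,0],"dr":[0,0,0],"hand":0.055},{"travel":[0,0,0],"dr":[0,0,0],"hand":0.055}]' 60
python3 -c "
from h import *
go([.553,-.194,.151])"
```

```text
time: 4.05
eef_pos: [0.5539, -0.1959, 0.1548]
tool_rot: [-2.676, 1.645, -0.005]
contact_force: [1.2, 0.2, 0.2]
grip_width: 0.0553
t 4.05 tcp [ 0.5539 -0.1959  0.1548] yaw -63.2 tilt [ 0.003 -0.001 -1.   ] q7 -0.86 w 0.0553 F [1.2 0.2 0.2]
tool delta mm [-2.1 -0.   3.8]
```

```bash
python3 -m creep '[{"travel":[-0.001,0,0.003],"dr":[0,0,0],"hand":0.04},{"travel":[0,0,0],"dr":[0,0,0],"hand":0.04},{"travel":[0,0,0],"dr":[0,0,0],"hand":0.03},{"travel":[0,0,0],"dr":[0,0,0],"hand":0.03},{"travel":[0,0,0],"dr":[0,0,0],"hand":0.03},{"travel":[0,0,0],"dr":[0,0,0],"hand":0.03}]' 60
python3 -c "
from h import *
go([.553,-.194,.151])"
```

```text
time: 4.55
eef_pos: [0.5528, -0.1931, 0.1527]
tool_rot: [-2.676, 1.643, -0.0]
contact_force: [-1.8, 2.3, 10.7]
grip_width: 0.0445
t 4.55 tcp [ 0.5528 -0.1931  0.1527] yaw -63.1 tilt [ 0.001  0.001 -1.   ] q7 -0.86 w 0.0445 F [-1.8  2.3 10.7]
tool delta mm [0.9 0.3 1.7]
```

```bash
python3 -m creep '[{"travel":[0,0,0],"dr":[0,0,-3],"hand":0.03},{"travel":[0,0,0],"dr":[0,0,-6],"hand":0.03},{"travel":[0,0,0],"dr":[0,0,-6],"hand":0.03},{"travel":[0,0,0],"dr":[0,0,-6],"hand":0.03},{"travel":[0,0,0],"dr":[0,0,-6],"hand":0.03},{"travel":[0,0,0],"dr":[0,0,-6],"hand":0.03},{"travel":[0,0,0],"dr":[0,0,-6],"hand":0.03},{"travel":[0,0,0],"dr":[0,0,-6],"hand":0.03},{"travel":[0,0,0],"dr":[0,0,-6],"hand":0.03},{"travel":[0,0,0],"dr":[0,0,0],"hand":0.03}]'
python3 - <<'E'
from h import *
go([.553,-.194,.151])
c=cam('top');
for t in ['salt_shaker','jam_jar','spice_a']:
  for d in robot.landmark_of('top',t)[:5]:
    P=onz(c,d['xy'],.035); print(t,round(d['conf'],2),P.round(3)[:2],np.degrees(np.arctan2(P[1]+.194,P[0]-.553)).round(1))
E
```

```text
time: 5.38
eef_pos: [0.5515, -0.1921, 0.1527]
tool_rot: [-3.124, 0.323, 0.003]
contact_force: [-5.6, 3.4, 12.7]
grip_width: 0.0446
t 5.38 tcp [ 0.5515 -0.1921  0.1527] yaw -11.8 tilt [-0.002  0.001 -1.   ] q7 -0.17 w 0.0446 F [-5.6  3.4 12.7]
tool delta mm [1.8 1.6 1.7]
jam_jar 0.56 [ 0.572 -0.091] 79.4
spice_a 0.72 [ 0.552 -0.526] -90.2
spice_a 0.67 [0.487 0.186] 99.9
spice_a 0.53 [ 0.546 -0.628] -90.9
spice_a 0.47 [ 0.601 -0.284] -61.7
```

```bash
python3 -m creep '[{"travel":[0,0,0],"dr":[0,0,-6],"hand":0.03},{"travel":[0,0,0],"dr":[0,0,-6],"hand":0.03},{"travel":[0,0,0],"dr":[0,0,-6],"hand":0.03},{"travel":[0,0,0],"dr":[0,0,-3],"hand":0.03},{"travel":[0,0,0],"dr":[0,0,0],"hand":0.03},{"travel":[0,0,0],"dr":[0,0,0],"hand":0.03}]'
python3 - <<'E'
from h import *
go([.553,-.194,.151])
print(robot.read_state()['moment'])
c=cam('top');
for t in ['salt_shaker','jam_jar']:
  for d in robot.landmark_of('top',t)[:5]:
    P=onz(c,d['xy'],.035); print(t,round(d['conf'],2),P.round(3)[:2],np.degrees(np.arctan2(P[1]+.194,P[0]-.553)).round(1))
E
```

```text
time: 6.08
eef_pos: [0.5508, -0.1921, 0.1527]
tool_rot: [-3.131, -0.244, 0.005]
contact_force: [-7.0, 4.7, 15.9]
grip_width: 0.0448
t 6.08 tcp [ 0.5508 -0.1921  0.1527] yaw 8.9 tilt [-0.003  0.001 -1.   ] q7 0.12 w 0.0448 F [-7.   4.7 15.9]
tool delta mm [1.8 2.2 1.7]
[ 1.00248212  1.28750896 -0.11092409]
jam_jar 0.55 [ 0.541 -0.093] 97.1
```

```bash
python3 -m creep '[{"travel":[0,0,0],"dr":[0,0,0],"hand":0.085},{"travel":[0,0,0],"dr":[0,0,0],"hand":0.085},{"travel":[0,0,0],"dr":[0,0,0],"hand":0.085},{"travel":[0,0,0],"dr":[0,0,0],"hand":0.085},{"travel":[0,0,-0.02],"dr":[0,0,0],"hand":0.085},{"travel":[0,0,-0.03],"dr":[0,0,0],"hand":0.085},{"travel":[0,0,-0.03],"dr":[0,0,0],"hand":0.085},{"travel":[-0.02,0,-0.03],"dr":[0,0,0],"hand":0.085},{"travel":[-0.03,0,0],"dr":[0,0,0],"hand":0.085},{"travel":[-0.03,0,0],"dr":[0,0,0],"hand":0.085}]' 40
python3 -m creep '[{"travel":[-0.035,0,0],"dr":[0,0,0],"hand":0.07},{"travel":[0,0,0],"dr":[0,0,0],"hand":0.07},{"travel":[0,0,0],"dr":[0,0,0],"hand":0.07}]'
python3 - <<'E'
from h import *
go([.458,-.194,.066])
for n in ['wrist','top','scene']:
  c=cam(n);
  cv2.imwrite(f'pics/{n}3.png',c['pixels'])
  for t,z in [('salt_shaker',.035),('knob_top',.186),('pointer',.035),('jam_jar',.035),('spice_a',.035)]:
   for d in robot.landmark_of(n,t)[:5]:
    P=onz(c,d['xy'],z); print(n,t,round(d['conf'],2),np.round(d['xy']),P.round(3)[:2],np.degrees(np.arctan2(P[1]+.194,P[0]-.553)).round(1))
E
```

```text
time: 7.07
eef_pos: [0.4753, -0.2066, 0.2625]
tool_rot: [3.13, 0.246, 0.009]
contact_force: [-0.9, -1.1, -0.1]
grip_width: 0.0852
time: 7.32
eef_pos: [0.4369, -0.2125, 0.2602]
tool_rot: [3.132, 0.24, -0.002]
contact_force: [1.1, 0.3, 0.6]
grip_width: 0.0701
t 7.32 tcp [ 0.4369 -0.2125  0.2602] yaw 8.8 tilt [-0.001 -0.001 -1.   ] q7 0.33 w 0.0701 F [1.1 0.3 0.6]
tool delta mm [ 24.  -15.2 194.2]
wrist salt_shaker 0.65 [332. 163.] [ 0.454 -0.197] -178.3
wrist knob_top 0.6 [468. 211.] [ 0.553 -0.197] -79.4
wrist pointer 0.84 [334. 157.] [ 0.455 -0.189] 176.9
wrist jam_jar 0.86 [410.  95.] [ 0.531 -0.103] 103.3
wrist spice_a 0.81 [368. 234.] [ 0.518 -0.284] -111.2
wrist spice_a 0.72 [450. 226.] [ 0.624 -0.256] -41.1
wrist spice_a 0.72 [479. 140.] [ 0.628 -0.142] 34.8
wrist spice_a 0.49 [335. 159.] [ 0.457 -0.192] 178.6
top knob_top 0.96 [330. 208.] [ 0.553 -0.194] -162.5
top jam_jar 0.73 [303. 221.] [ 0.533 -0.104] 102.4
top spice_a 0.82 [462. 218.] [ 0.547 -0.627] -90.8
top spice_a 0.78 [350. 193.] [ 0.629 -0.262] -41.5
top spice_a 0.7 [432. 219.] [ 0.543 -0.53 ] -91.7
top spice_a 0.56 [314. 194.] [ 0.625 -0.138] 37.8
top spice_a 0.38 [358. 228.] [ 0.513 -0.287] -113.6
scene salt_shaker 0.84 [359. 242.] [ 0.441 -0.185] 175.5
scene knob_top 0.63 [328. 196.] [ 0.552 -0.183] 93.2
scene pointer 0.7 [354. 236.] [ 0.463 -0.198] -177.3
scene jam_jar 0.63 [319. 250.] [ 0.534 -0.1  ] 101.5
scene jam_jar 0.17 [222. 320.] [0.644 0.22 ] 77.6
scene spice_a 0.93 [299. 227.] [ 0.63  -0.141] 34.7
scene spice_a 0.85 [320. 205.] [ 0.616 -0.254] -43.6
scene spice_a 0.72 [351. 212.] [ 0.516 -0.281] -113.1
scene spice_a 0.51 [356. 240.] [ 0.453 -0.187] 176.0
```

View pics/wrist3.png

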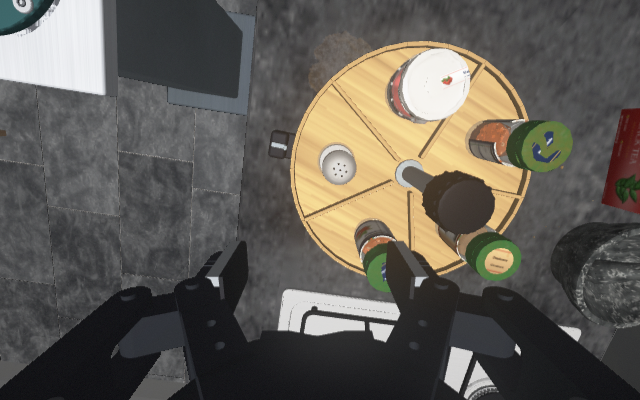

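The shaker (cap ≈(339,166)) stands in line with the pointer (279,146). To check the click-in, I'll measure the rib angles against the pointer and locate the shaker from its cap.

Run:
```python
from h import *
s=robot.read_state(); c=cam('wrist')
for n,p,z in [('pointer',(279,146),.04),('ribA',(304,217),.046),('ribB',(333,85),.046),('ribC',(480,65),.046),('ribD',(408,273),.046),('post',(409,173),.046),('cap',(339,166),.122),('salt base',(337,158),.06)]:
    P=onz(c,p,z); r=P[:2]-[.553,-.194]; print(n,P.round(4)[:2],np.hypot(*r).round(3),np.degrees(np.arctan2(r[1],r[0])).round(1))
for d in robot.trace('wrist','salt_shaker')[:2]: 
    ys,xs=np.nonzero(d['pixels']); print(d['conf'],d['xy'],xs.min(),xs.max(),ys.min(),ys.max())
print('pred', px(c,[.457,-.194,.035]),px(c,[.457,-.194,.125]))
go([.457,-.194,.066])
```

```text
pointer [ 0.3885 -0.1848] 0.165 176.8
ribA [ 0.432  -0.2687] 0.142 -148.3
ribB [ 0.4416 -0.1063] 0.142 141.8
ribC [ 0.6007 -0.06  ] 0.142 70.4
ribD [ 0.583 -0.326] 0.135 -77.2
post [ 0.5515 -0.1918] 0.003 124.7
cap [ 0.4572 -0.1858] 0.096 175.1
salt base [ 0.4594 -0.1858] 0.094 175.0
0.5 [426.9, 85.4] 383 467 49 124
0.34 [392.4, 166.1] 288 528 41 275
pred [332.67080069 161.52657008] [337.51093229 174.86413035]
t 8.32 tcp [ 0.439  -0.2117  0.2603] yaw 8.9 tilt [ 0. -0. -1.] q7 0.33 w 0.0697 F [ 0.1 -0.1 -0.2]
tool delta mm [ 20.6 -14.7 194.3]
```

The ribs nearest the pointer are at −35.0° and +34.9° from it, against a nominal ±36°. They're symmetric, so the platter is centred and clicked in. Next I descend on the shaker.

```bash
python3 -m creep '[{"travel":[0.0225,-0.0215,0.02],"dr":[0,0,0],"hand":0.07},{"travel":[0,0,0.035],"dr":[0,0,0],"hand":0.07},{"travel":[0,0,0.035],"dr":[0,0,0],"hand":0.07},{"travel":[0,0,0.02],"dr":[0,0,0],"hand":0.07},{"travel":[0,0,0],"dr":[0,0,0],"hand":0.07},{"travel":[0,0,0],"dr":[0,0,0],"hand":0.07}]' 30
python3 - <<'E'
from h import *
go([.458,-.187,.062])
c=cam('wrist'); cv2.imwrite('pics/w4.png',c['pixels'])
print(px(c,[.458,-.187,.125]),px(c,[.458,-.187,.035]))
E
```

```text
time: 8.82
eef_pos: [0.4574, -0.1866, 0.1497]
tool_rot: [-3.131, -0.245, 0.003]
contact_force: [-0.8, -0.5, -0.3]
grip_width: 0.0699
t 8.82 tcp [ 0.4574 -0.1866  0.1497] yaw 8.9 tilt [-0.002  0.001 -1.   ] q7 0.13 w 0.0699 F [-0.8 -0.5 -0.3]
tool delta mm [ 0.7  0.6 87.7]
[316.63495879 232.81530818] [316.91903724 195.63457386]
```

View pics/w4.png

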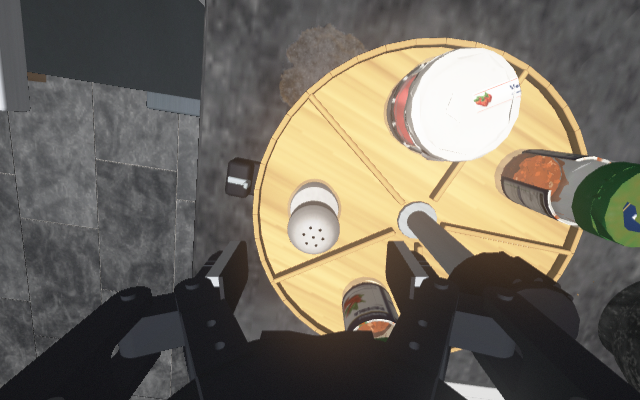

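The cap is at ≈(314,230) against a predicted (317,233), so the jaws are lined up to about 1 mm. Next I descend the rest of the way and close.

```bash
python3 -m creep '[{"travel":[0,0.001,0.03],"dr":[0,0,0],"hand":0.07},{"travel":[0,0,0.03],"dr":[0,0,0],"hand":0.07},{"travel":[0,0,0.015],"dr":[0,0,0],"hand":0.07},{"travel":[0,0,0.012],"dr":[0,0,0],"hand":0.07},{"travel":[0,0,0],"dr":[0,0,0],"hand":0.07}]' 30
python3 -m creep '[{"travel":[0,0,0],"dr":[0,0,0],"hand":0.05},{"travel":[0,0,0],"dr":[0,0,0],"hand":0.05},{"travel":[0,0,0],"dr":[0,0,0],"hand":0.035},{"travel":[0,0,0],"dr":[0,0,0],"hand":0.035},{"travel":[0,0,0],"dr":[0,0,0],"hand":0.035},{"travel":[0,0,0],"dr":[0,0,0],"hand":0.035}]' 30
python3 -c "
from h import *
go([.495,.2,.2])"
```

```text
time: 9.28
eef_pos: [0.4583, -0.1881, 0.0631]
tool_rot: [3.132, 0.244, -0.001]
contact_force: [0.1, 0.5, -0.4]
grip_width: 0.0701
time: 9.78
eef_pos: [0.4588, -0.1886, 0.0651]
tool_rot: [3.13, 0.243, 0.003]
contact_force: [-2.0, 0.7, 6.7]
grip_width: 0.0399
t 9.78 tcp [ 0.4588 -0.1886  0.0651] yaw 8.9 tilt [ 0.002 -0.002 -1.   ] q7 0.03 w 0.0399 F [-2.   0.7  6.7]
tool delta mm [  96.  -378.  -135.4]
```

```bash
python3 -m creep '[{"travel":[0,0,0],"dr":[0,0,0],"hand":0.03},{"travel":[0,0,0],"dr":[0,0,0],"hand":0.03}]' 35
python3 -m creep '[{"travel":[0,0,-0.01],"dr":[0,0,0],"hand":0.03},{"travel":[0,0,-0.02],"dr":[0,0,0],"hand":0.03},{"travel":[0,0,-0.02],"dr":[0,0,0],"hand":0.03},{"travel":[0,0,-0.03],"dr":[0,0,0],"hand":0.03},{"travel":[0,0,-0.03],"dr":[0,0,0],"hand":0.03},{"travel":[0,0,-0.03],"dr":[0,0,0],"hand":0.03},{"travel":[0,0,0],"dr":[0,0,0],"hand":0.03},{"travel":[0,0,0],"dr":[0,0,0],"hand":0.03}]'
python3 - <<'E'
from h import *
go([.495,.2,.2])
c=cam('wrist'); cv2.imwrite('pics/w5.png',c['pixels'][60:400,180:480])
E
```

```text
time: 9.95
eef_pos: [0.4588, -0.1885, 0.0651]
tool_rot: [3.13, 0.243, 0.003]
contact_force: [-2.0, -0.2, 7.2]
grip_width: 0.0398
time: 10.62
eef_pos: [0.4594, -0.1884, 0.206]
tool_rot: [3.129, 0.243, 0.008]
contact_force: [-0.7, 0.2, -1.7]
grip_width: 0.0395
t 10.62 tcp [ 0.4594 -0.1884  0.206 ] yaw 8.9 tilt [ 0.005 -0.002 -1.   ] q7 0.19 w 0.0395 F [-0.7  0.2 -1.7]
tool delta mm [  95.2 -378.3    5.3]
```

View pics/w5.png

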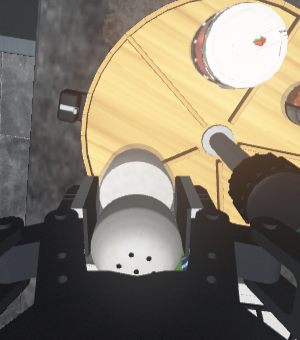

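The shaker is held upright in the jaws at ≈(135,230) in the crop, clear of the platter, and its compartment is empty at the pointer. Next is the carry to the trivet.

```bash
python3 -m creep '[{"travel":[0.003,-0.012,0],"dr":[0,0,0],"hand":0.03},{"travel":[0.006,-0.025,0],"dr":[0,0,0],"hand":0.03},{"travel":[0.009,-0.035,0],"dr":[0,0,0],"hand":0.03},{"travel":[0.009,-0.035,0],"dr":[0,0,0],"hand":0.03},{"travel":[0.009,-0.035,0],"dr":[0,0,0],"hand":0.03},{"travel":[0.009,-0.035,0],"dr":[0,0,0],"hand":0.03},{"travel":[0.009,-0.035,0],"dr":[0,0,0],"hand":0.03},{"travel":[0.009,-0.035,0],"dr":[0,0,0],"hand":0.03},{"travel":[0.006,-0.025,0],"dr":[0,0,0],"hand":0.03},{"travel":[0,0,0],"dr":[0,0,0],"hand":0.03}]'
python3 - <<'E'
from h import *
c=cam('wrist'); cv2.imwrite('pics/w6.png',c['pixels'])
for d in robot.landmark_of('wrist','trivet')[:3]: print(round(d['conf'],2),np.round(d['xy']),onz(c,d['xy'],0).round(3)[:2])
t=robot.trace('wrist','trivet')
if t:
  ys,xs=np.nonzero(t[0]['pixels']); print(t[0]['conf'],xs.min(),xs.max(),ys.min(),ys.max())
go([.496,.201,.06])
E
```

```text
time: 11.5
eef_pos: [0.4837, 0.0989, 0.2028]
tool_rot: [-3.126, -0.26, -0.001]
contact_force: [0.2, 0.2, -1.8]
grip_width: 0.0395
0.63 275 403 16 153
t 11.65 tcp [0.4828 0.0909 0.2021] yaw 9.0 tilt [-0.003 -0.001 -1.   ] q7 -0.41 w 0.0394 F [ 0.5 -0.3 -1. ]
tool delta mm [  30.7 -106.8  141.9]
```

```bash
python3 - <<'E'
from h import *
c=cam('wrist')
for x in [(339,84.5)]: print(onz(c,x,.01))
c=cam('top'); t=robot.trace('top','trivet')[0]
(x,y),r=cv2.minEnclosingCircle(np.argwhere(t['pixels'])[:,::-1].astype(np.float32)); print(t['conf'],x,y,r,onz(c,(x,y),.01))
E
python3 -m creep '[{"travel":[0.006,-0.025,0],"dr":[0,0,0],"hand":0.03},{"travel":[0.008,-0.027,0.01],"dr":[0,0,0],"hand":0.03},{"travel":[0.008,-0.027,0.02],"dr":[0,0,0],"hand":0.03},{"travel":[0.007,-0.020,0.03],"dr":[0,0,0],"hand":0.03},{"travel":[0.002,-0.007,0.03],"dr":[0,0,0],"hand":0.03},{"travel":[0,0,0],"dr":[0,0,0],"hand":0.03},{"travel":[0,0,0],"dr":[0,0,0],"hand":0.03}]'
python3 - <<'E'
from h import *
go([.496,.201,.042])
c=cam('wrist'); cv2.imwrite('pics/w7.png',c['pixels'])
print(px(c,[.496,.201,.01]))
E
```

```text
[0.49021427 0.19502264 0.01      ]
0.66 330.56097412109375 216.73170471191406 44.99979019165039 [ 0.55146533 -0.19600602  0.01      ]
time: 12.38
eef_pos: [0.497, 0.1993, 0.1119]
tool_rot: [3.13, 0.243, -0.007]
contact_force: [0.6, 0.1, -1.5]
grip_width: 0.0395
t 12.38 tcp [0.497  0.1993 0.1119] yaw 8.9 tilt [-0.004 -0.003 -1.   ] q7 -0.71 w 0.0395 F [ 0.6  0.1 -1.5]
tool delta mm [-0.4 -2.  69.9]
[315.73144041 196.38261133]
```

View pics/w7.png

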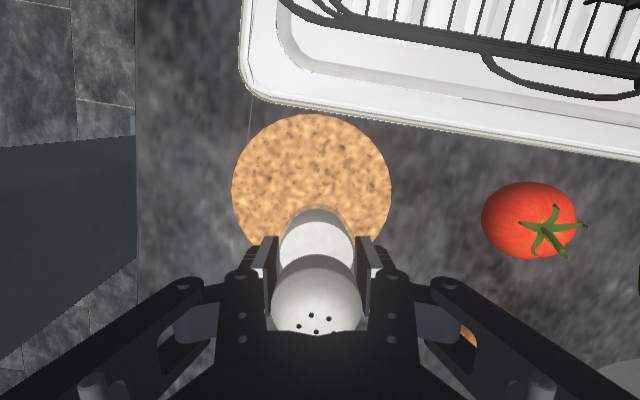

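The trivet is centred at ≈(312,194) against a predicted (316,196), so the shaker is over the centre. I'm lowering slowly until contact.

```bash
python3 -m creep '[{"travel":[0,-0.001,0.025],"dr":[0,0,0],"hand":0.03},{"travel":[0,0,0.025],"dr":[0,0,0],"hand":0.03},{"travel":[0,0,0.01],"dr":[0,0,0],"hand":0.03},{"travel":[0,0,0.005],"dr":[0,0,0],"hand":0.03},{"travel":[0,0,0],"dr":[0,0,0],"hand":0.03},{"travel":[0,0,0],"dr":[0,0,0],"hand":0.03}]'
python3 -m creep '[{"travel":[0,0,0.003],"dr":[0,0,0],"hand":0.03},{"travel":[0,0,0],"dr":[0,0,0],"hand":0.03},{"travel":[0,0,0],"dr":[0,0,0],"hand":0.03}]'
python3 -m creep '[{"travel":[0,0,0.003],"dr":[0,0,0],"hand":0.03},{"travel":[0,0,0],"dr":[0,0,0],"hand":0.03},{"travel":[0,0,0],"dr":[0,0,0],"hand":0.03}]'
```

```text
time: 12.93
eef_pos: [0.499, 0.2018, 0.0495]
tool_rot: [-3.132, -0.243, -0.003]
contact_force: [0.0, -0.1, -0.8]
grip_width: 0.0395
time: 13.18
eef_pos: [0.4985, 0.2022, 0.0459]
tool_rot: [-3.132, -0.244, -0.002]
contact_force: [-0.0, 0.1, -2.0]
grip_width: 0.0397
time: 13.43
eef_pos: [0.498, 0.202, 0.0422]
tool_rot: [3.132, 0.244, -0.0]
contact_force: [-0.8, 0.1, -1.0]
grip_width: 0.0397
```

```bash
python3 -m creep '[{"travel":[0,0,0.002],"dr":[0,0,0],"hand":0.03},{"travel":[0,0,0],"dr":[0,0,0],"hand":0.03},{"travel":[0,0,0],"dr":[0,0,0],"hand":0.03}]'
python3 -m creep '[{"travel":[0,0,0.002],"dr":[0,0,0],"hand":0.03},{"travel":[0,0,0],"dr":[0,0,0],"hand":0.03},{"travel":[0,0,0],"dr":[0,0,0],"hand":0.03}]'
```

```text
time: 13.68
eef_pos: [0.4982, 0.2022, 0.0403]
tool_rot: [-3.132, -0.244, -0.0]
contact_force: [-0.7, 0.4, -1.4]
grip_width: 0.0395
time: 13.93
eef_pos: [0.4983, 0.2023, 0.0401]
tool_rot: [3.131, 0.245, 0.002]
contact_force: [-3.1, -1.0, 16.2]
grip_width: 0.0395
```

There's contact at TCP z = 0.040, as expected. I'm releasing and retreating.

```bash
python3 -m creep '[{"travel":[0,0,-0.001],"dr":[0,0,0],"hand":0.041},{"travel":[0,0,0],"dr":[0,0,0],"hand":0.045},{"travel":[0,0,0],"dr":[0,0,0],"hand":0.055},{"travel":[0,0,0],"dr":[0,0,0],"hand":0.07},{"travel":[0,0,0],"dr":[0,0,0],"hand":0.07},{"travel":[0,0,0],"dr":[0,0,0],"hand":0.07},{"travel":[0,0,0],"dr":[0,0,0],"hand":0.07}]'
python3 -m creep '[{"travel":[0,0,-0.015],"dr":[0,0,0],"hand":0.07},{"travel":[0,0,-0.03],"dr":[0,0,0],"hand":0.07},{"travel":[0,0,-0.035],"dr":[0,0,0],"hand":0.07},{"travel":[0,0,-0.035],"dr":[0,0,0],"hand":0.07},{"travel":[0,0,-0.035],"dr":[0,0,0],"hand":0.07},{"travel":[0,0,-0.035],"dr":[0,0,0],"hand":0.07},{"travel":[0,0,0],"dr":[0,0,0],"hand":0.07},{"travel":[0,0,0],"dr":[0,0,0],"hand":0.07}]'
python3 - <<'E'
from h import *
c=cam('scene'); a=c['pixels'][130:390,190:440]; cv2.imwrite('pics/s8.png',cv2.resize(a,None,fx=2.3,fy=2.3,interpolation=cv2.INTER_CUBIC))
for t,z in [('salt_shaker',.01),('trivet',0),('tomato',0),('onion',0),('jam_jar',.035),('spice_a',.035)]:
    for d in robot.landmark_of('scene',t)[:3]: print(t,round(d['conf'],2),np.round(d['xy']),onz(c,d['xy'],z).round(3)[:2])
go([0.5,.2,.25])
E
```

```text
time: 14.52
eef_pos: [0.498, 0.202, 0.0391]
tool_rot: [3.132, 0.244, -0.001]
contact_force: [0.3, -0.3, -0.3]
grip_width: 0.0701
time: 15.18
eef_pos: [0.4994, 0.2026, 0.2264]
tool_rot: [-3.131, -0.244, -0.008]
contact_force: [-0.2, 0.1, -1.7]
grip_width: 0.07
trivet 0.64 [275. 348.] [0.49  0.201]
trivet 0.4 [320. 249.] [ 0.545 -0.124]
tomato 0.6 [222. 322.] [0.656 0.217]
onion 0.74 [320. 251.] [ 0.541 -0.118]
jam_jar 0.93 [319. 250.] [ 0.532 -0.1  ]
spice_a 0.92 [374. 172.] [ 0.529 -0.489]
spice_a 0.63 [383. 154.] [ 0.538 -0.59 ]
spice_a 0.6 [349. 214.] [ 0.516 -0.268]
t 15.53 tcp [0.4973 0.2017 0.2229] yaw 8.9 tilt [-0.003 -0.001 -1.   ] q7 -0.6 w 0.0702 F [0.4 0.4 1.3]
tool delta mm [  2.3   2.1 -27.1]
```

View pics/s8.png

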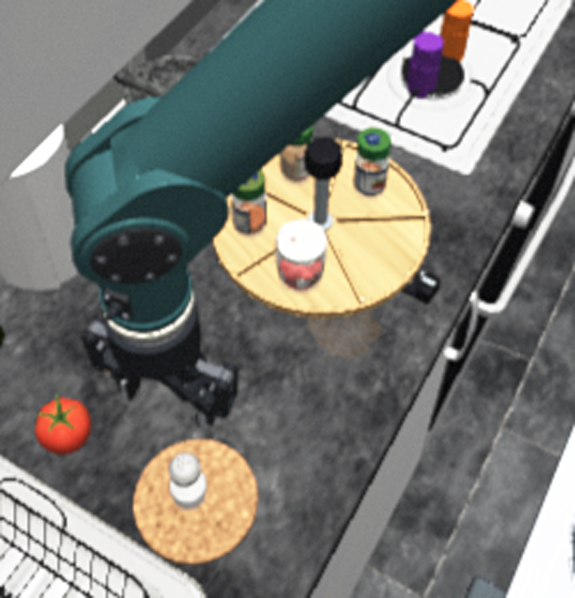

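The shaker stands upright on the trivet at ≈(187,485). The empty compartment faces the pointer at (425,287), and its two rib ends are at the same scene pixels as at the start, (377,224) and (347,260). All four jars are standing and the gripper is clear, so I'm handing in.

```bash
python3 -c "
from cell import robot
print(robot.finish_job())"
```

```text
the job is handed in; nothing more can be done
None
```

The salt shaker is standing upright on the cork trivet, and the carousel is clicked in with the emptied compartment at the pointer. I gripped the knob, turned the platter +72° and let go. I then lifted the shaker out, set it down near the trivet's centre, released it and raised the gripper clear. The clock read about 15.5 s at my last check before handing in.

**Checks that agreed:**
- **Click-in:** after the turn, the ribs either side of the pointer were symmetric (−35.0° and +34.9°, nominal ±36°). In the last picture their ends were at the same pixels as at the start.
- **Jars and tomato:** the other four jars are standing in their compartments, and the tomato has not moved.
- **Forces:** the highest I read at the wrist was about 18 N.

**Checks that failed or disagreed:**
- **Onion:** the arm hid it in the last picture, so I could not check it directly. The gripper was set down about 0.2 m away from it.
- **Shaker detection:** the network did not report the shaker in the last picture, so its place on the trivet is judged by eye and from the contact height, which was as expected.
- **Grip width:** the fingers read about 39.5 mm on the 44 mm body. The shaker still held firmly and upright throughout.

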